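# Square up the vial tray, release the guard gate and hold it wide

## Robot

A 6-joint arm with a two-finger parallel gripper is mounted at the origin on the work surface. World frame = base frame: x ahead of the robot, y to its left, z up, the work surface at z = 0. Lengths are in m, angles in rad, forces in N, time in s.
With the tool pointing down it reaches from about 0.3 to 0.825 m from the base axis. Payload 5.4 kg.
Tool frame: the origin (TCP) lies midway between the tips of the shut fingers; the grasp point (between the pads) lies 19 mm behind it; z points along the fingers, y is the direction in which the jaws open and shut (so a half turn about z gives the same grasp; the last joint's range is limited). The gripper opens to 92 mm and grips with 3 to 60 N. Pads are 20 mm wide; open, the fingers measure 128 mm over their backs; the gripper's body (75 mm by 189 mm) begins 69 mm behind the grasp point.
Start: joints at [0.979, 0.158, 1.597, -0, 1.386, -0.21], TCP at [0.214, 0.534, 0.215] pointing down, gripper open.
Joint ranges: [-2.91, 2.91], [-0.94, 2.29], [0.18, 2.7], [-1.29, 4.43], [0.17, 2.64], [-3, 3]. Speed limits (rad/s): [2.57, 2.57, 3.14, 3.14, 3.14, 3.14].

## Interface

Orientations are given as a 3x3 rotation matrix whose columns are the frame's x, y, z axes.
In Python, from cell import robot, camera, search_frame, trace, mark_of gives the robot as it stands.
- The arm moves only by the shell command python3 -m creep 'ROWS' [OPENING] [FORCE]. ROWS is text: rows parted by semicolons, each of 6 numbers parted by spaces: the shift along the tool's x, y, z in units of 0.12 m (1.0 is 0.12 m), then the turn, a rotation vector about the tool's x, y, z in units of 1.5 rad (1.0 is 1.5 rad). In form: x y z ax ay az; .... A call has 1 to 8 rows; each row shifts and turns the commanded pose from where the row before left it, along the tool's axes as they then stand; what a row does not reach is not made up. A row lasts 1/10 s, in which the tool goes at most 50 mm and 8.59 degrees, less where a joint would pass 70% of its speed; a pose out of reach is approached as far as the arm can. A call with a number of a shift or a turn outside -1 to 1 is refused whole. A call with a gripper value outside its range is refused whole. OPENING is the opening, from -1 (shut) to 1 (fully open), so that 0 is half open, set as the call begins (- or left out, the last holds). The fingers move at their own pace and stop on an object; FORCE is the grip in N (left out, the last holds). Time passes only in rows, so rows that do not move let the fingers close. It gives the time, the measured TCP pose, the force and the opening at its end, in the units of the state.
- robot.read_state(): the state, without advancing time (a new reading comes with each control period).
- camera(name): name is "scene" or "top"; returns a dict with "frame" (384x512x3 uint8, blue, green, red), "fx", "fy", "cx", "cy" (pixels), "k1" (the pictures are not rectified: a ray, as slopes to the right and down, at radius r is drawn at 1 + k1 r^2 times it, then the intrinsics apply), "rvec" (rotation vector, rad) and "tvec" (3), from world to camera coordinates, as OpenCV has them. Camera axes: x right, y down, z forward; pixel columns grow to the right and rows downward; lengths in m; the calibration is good to about 2 mm. A picture is of the moment at which its call begins. There is no depth.
- robot.finish_job(): hands the job in, once; it reports no verdict.
Trained networks look in the newest picture that a camera, given by its name, has taken for a name from the list of things; names that differ only in an ending like _2 or _b are one class to them, and where a whole thing is asked for, a point or a joint stands for the part that bears it (a point fixed in the world has none). Each returns a list of dicts, best first, with "p" (0 to 1); they miss things now and then, are a little off and sometimes report something else, mostly with a low value. They report only what shows in the picture. A call takes as long as a camera call.
- search_frame(camera, label): "pixel" ([column, row] in pixels, amid what is visible of it).
- trace(camera, label): "region" (384x512 bool, what is visible of it) and "pixel" ([column, row] in pixels, amid what is visible of it).
- mark_of(camera, label): "pixel" ([column, row] in pixels: a listed point, or the origin of a listed thing).
The state is a dict: "clock": time; "qpos": joint angles; "qd": joint speeds; "effort": joint torques, N m; "eef_pos": TCP position; "ee_rot": TCP orientation; "contact_force": force on the tool from outside, world axes, zero at the start; "torque": the same for the moment, N m; "opening": finger opening in m.
Only numpy, scipy, OpenCV 4.12 (cv2) and the standard library are available. Lean on these libraries where they do the work, as an engineer would, in place of code of your own. Each camera call takes 0.05 s, during which the arm holds its last target.

## Task

On the sampler bay, push the white vial tray, without lifting it, fully home into its corner, flush against the long stop rail and the end stop. Then pinch the orange catch fully shut, and after it the blue catch, each with one finger on its fixed tab and one on its sliding trigger, take the black post of the guard gate and swing the gate past its ball detent until it stands wide open, about square to its shut position. A spring pulls the gate back, so finish while still holding it wide open: do not let go; leave the other things on the bench where they are.

Things in the scene. Friction and masses are not known exactly. Their poses are not given: they have to be found in the camera images.
- bay: White sampler bay fixed to the bench, a deck 290 (x) x 370 (y) x 10 mm. Origin on the bench surface, z up; the deck spans x -145 to 145, y -155 to 215 mm. 'Bay' coordinates elsewhere are mm in this frame. Aluminium catch rail: x -110 to 70, y 55 to 75, top z 60. The shut gate stands along y = 100, beyond that rail.
- nest (a point): Middle of the tray's underside when home: bay (10, -92, 10), axes as the bay. The dark long stop rail's face is the plane bay y = -130 (x -45 to 65, top z 40); the dark end stop's face is the plane bay x = 65 (y -145 to -65, top z 40).
- tray: Loose white tray of 12 capped vials, about 0.3 kg, 110 (x) x 76 (y) mm, 46 mm tall, 58 to the caps; origin mid-underside. Home: centred on nest, axes along the bay's, its -y long side on the long rail, its +x end on the end stop. It starts 12 to 33 mm short of its stops, towards bay -x and +y, turned up to 11 degrees.
- orange_catch: Orange pinch catch, squeezed first, at bay x -75 or +30 (blue at the other), y 65. Origin mid-underside at bay z 60, axes as the bay. Two tabs 10 mm thick (x), 20 wide (y), tops at z 30, on a 4 mm base: fixed tab x -25 to -15, sliding trigger x 15 to 25 when out. 50 mm over both, 40 squeezed. A steel hook on the trigger (z up to 15, y 10 to 50) blocks the gate.
- orange_trigger (a joint): Slide of the orange trigger towards the fixed tab (catch -x), m: 0 out, 0.010 fully squeezed; it frees the gate beyond about 0.0065. Takes about 4 N and stays where it is left.
- blue_catch: Blue pinch catch, the same in shape and size, to be squeezed second.
- blue_trigger (a joint): As orange_trigger, for the blue trigger.
- gate (a joint): Guard gate angle, rad: 0 shut (along bay +x from the hinge), grows anticlockwise from above (post goes to bay +y), stop at 1.75. A spring pulls it shut (0.5 N at the post when shut, 1.3 N wide open). A sprung ball in the deck is a detent at about 0.75, 3 to 6 N at the post to pass. Blocked until both catches are squeezed.
- gate_hinge (a point): On the gate's upright hinge axis, bay (-120, 100, 40).
- gate_handle (a point): On the axis of the gate's upright black round post, 16 mm diameter, 225 mm from the hinge axis, from bay z 60 to 118; the point is at z 100. The gate below it is a panel 10 mm thick, z 19 to 60, ending 10 mm beyond the post; two steel lugs on top of it reach z 78.
- amber_bottle: Bystander, to be left alone: amber reagent bottle, 56 mm across, 115 mm tall; origin at the middle of its underside.
- white_jar: Bystander, to be left alone: white jar with blue cap, 60 mm across, 70 mm tall; origin at the middle of its underside.
- small_vial: Bystander, to be left alone: little amber vial with white cap, 22 mm across, 40 mm tall, standing on the deck beyond the end stop; origin at the middle of its underside.
- ferrule_ring: Bystander, to be left alone: brass ring, 26 mm across, 12 mm tall, lying on the deck; origin at the middle of its underside.
- wrench: Bystander, to be left alone: steel wrench 130 mm long lying on the bench; origin at the middle of its underside.
- beaker: Bystander, to be left alone: glass beaker, 70 mm across, 85 mm tall; origin at the middle of its underside.
- clamp_knob: Bystander, to be left alone: black clamp knob, 44 mm across, 30 mm tall; origin at the middle of its underside.

How it is judged:
By the outcome, as a careful person would: the job done as asked, in the order asked, and still so for the second after the job is handed in, while the arm keeps its last pose, push and grip.
It also fails if it takes over 72 s, if anything falls off the work surface, if the arm or the gripper's body presses on something with over 40 N, if the wrist force passes 120 N, or if a joint passes its speed limit or range.

## Working session

There is one attempt and no reset: what is moved stays moved. The work goes in short steps, Python scripts to look and compute and a shell command to move; the robot and the scene stay as the last step left them, time stands still between calls to the robot, and variables do not carry over. Pictures are saved under pics/ and viewed, and the job is handed in when it is done.

```bash
ls -la; mkdir -p pics
python3 - <<'E'
from cell import robot, camera
import cv2
print(robot.read_state())
for n in ("scene","top"):
    c=camera(n); cv2.imwrite(f"pics/{n}0.png",c["frame"]); print({k:v for k,v in c.items() if k!="frame"})
E
```

```text
total 12
drwxr-xr-x  3 agent agent 4096 Dec  7 14:49 .
drwxr-xr-x 23 root  root  4096 Dec  7 14:49 ..
drwxr-xr-x  2 agent agent 4096 Dec  7 14:49 pics
{'clock': 0.0, 'qpos': array([ 9.78898983e-01,  1.59013620e-01,  1.59822441e+00, -2.64189742e-05,
        1.38620800e+00, -2.10093817e-01]), 'qd': array([ 0.00025252, -0.00106434, -0.00045322,  0.00064478, -0.00071566,
        0.00144382]), 'effort': array([ 1.00892357e-03, -3.85581279e+01, -3.22103333e+01,  7.01310695e-02,
        3.79729725e-02, -1.60623758e-04]), 'eef_pos': array([0.2139081 , 0.5330542 , 0.21364275]), 'ee_rot': array([[-9.27995794e-01,  3.72589294e-01, -1.01251703e-03],
       [ 3.72590495e-01,  9.27994565e-01, -1.55258038e-03],
       [ 3.61135473e-04, -1.81804229e-03, -9.99998282e-01]]), 'contact_force': array([-0.25070408, -0.23915042, -1.18163805]), 'torque': array([-0.0220421 ,  0.02347811, -0.01614077]), 'opening': 0.0919687999705804}
{'fx': 454.531315020672, 'fy': 454.531315020672, 'cx': 244.89776797265455, 'cy': 179.6913739782728, 'k1': -0.0654454793924384, 'rvec': array([ 0.77947475,  2.72370585, -0.85599028]), 'tvec': array([ 0.45350009, -0.270917  ,  1.45484579])}
{'fx': 366.2486350089307, 'fy': 366.2486350089307, 'cx': 252.32673979051992, 'cy': 189.65726575350376, 'k1': -0.10217113501021961, 'rvec': array([ 2.15927762, -2.18358857,  0.06195492]), 'tvec': array([0.09387687, 0.6076698 , 0.97239045])}
```

View pics/scene0.png

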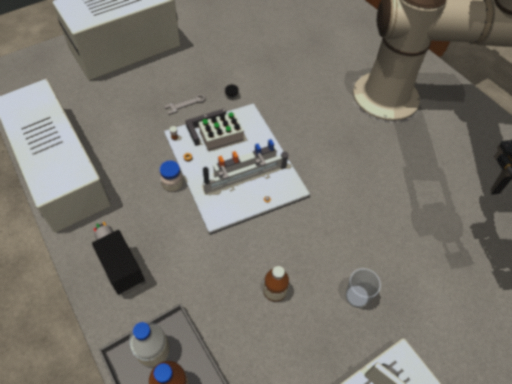

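View pics/top0.png

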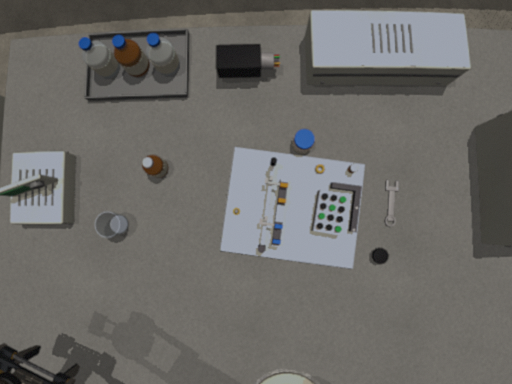

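Run:
```python
from cell import robot, camera, mark_of
camera("scene");camera("top")
for l in ["bay","nest","tray","orange_catch","orange_trigger","blue_catch","blue_trigger","gate_hinge","gate_handle","amber_bottle","white_jar","small_vial","ferrule_ring","wrench","beaker","clamp_knob"]:
    for n in ("scene","top"):
        print(l,n,[( [round(float(v),1) for v in d["pixel"]],round(float(d["p"]),2)) for d in mark_of(n,l)[:3]])
print(robot.read_state()["clock"])
```

```text
bay scene [([231.5, 153.5], 0.59)]
bay top [([299.9, 207.6], 0.87), ([157.8, 166.2], 0.46)]
nest scene [([214.4, 129.6], 0.89), ([205.7, 174.9], 0.24)]
nest top [([335.7, 210.6], 0.55)]
tray scene [([220.4, 133.1], 0.97)]
tray top [([325.5, 211.1], 0.75), ([315.2, 173.1], 0.72), ([375.0, 254.8], 0.42)]
orange_catch scene [([231.5, 162.9], 0.58)]
orange_catch top [([285.3, 190.0], 0.73)]Traceback (most recent call last):
  File "<stdin>", line 5, in <module>
ValueError: it knows: amber_bottle, bay, beaker, blue_catch, clamp_knob, ferrule_ring, gate_handle, gate_hinge, nest, orange_catch, small_vial, tray, white_jar, wrench
```

The scene picture shows the bay around (235,165) with the tray near (220,130). The top picture has the bay at (295,207), the tray at (333,212), orange (282,193), blue (277,234), and posts at (273,161) and (262,248). I'll zoom in next.

```bash
cat > h.py <<'E'
import numpy as np, cv2
from cell import robot, camera, search_frame, trace, mark_of
def proj(c,P):
    P=np.atleast_2d(np.asarray(P,float)); R=cv2.Rodrigues(np.asarray(c["rvec"]))[0]
    q=P@R.T+np.asarray(c["tvec"]); s=q[:,:2]/q[:,2:]; r2=(s**2).sum(1,keepdims=True)
    s=s*(1+c["k1"]*r2); return np.c_[c["fx"]*s[:,0]+c["cx"],c["fy"]*s[:,1]+c["cy"]]
def ray(c,uv):
    K=np.array([[c["fx"],0,c["cx"]],[0,c["fy"],c["cy"]],[0,0,1]])
    s=cv2.undistortPoints(np.array([[uv]],float),K,np.array([c["k1"],0,0,0]))[0,0]
    R=cv2.Rodrigues(np.asarray(c["rvec"]))[0]
    return -R.T@np.asarray(c["tvec"]), R.T@np.r_[s,1]
def onz(c,uv,z):
    o,d=ray(c,uv); return o+d*(z-o[2])/d[2]
def tri(c1,u1,c2,u2):
    A=[];b=[]
    for c,u in((c1,u1),(c2,u2)):
        o,d=ray(c,u); d/=np.linalg.norm(d); M=np.eye(3)-np.outer(d,d); A.append(M);b.append(M@o)
    return np.linalg.lstsq(np.vstack(A),np.hstack(b),rcond=None)[0]
E
python3 - <<'E'
from h import *
import pickle
cs={n:camera(n) for n in("scene","top")}
pickle.dump(cs,open("c0.pkl","wb"))
m={}
for l in ["bay","nest","tray","orange_catch","blue_catch","gate_hinge","gate_handle","small_vial","ferrule_ring","white_jar","clamp_knob"]:
    u={}
    for n in cs:
        r=mark_of(n,l)
        print(l,n,[([round(float(v),1) for v in d["pixel"]],round(float(d["p"]),2)) for d in r[:2]])
        if r:u[n]=r[0]["pixel"]
    if len(u)==2: print("   ",tri(cs["scene"],u["scene"],cs["top"],u["top"]).round(4))
r={n:trace(n,"bay") for n in cs}
pickle.dump(r,open("bay0.pkl","wb"))
f=cs["top"]["frame"][135:285,205:405]; cv2.imwrite("pics/ztop0.png",cv2.resize(f,None,fx=4,fy=4,interpolation=cv2.INTER_CUBIC))
f=cs["scene"]["frame"][80:235,140:330]; cv2.imwrite("pics/zsc0.png",cv2.resize(f,None,fx=4,fy=3.8,interpolation=cv2.INTER_CUBIC))
print(robot.read_state()["clock"])
E
```

```text
bay scene [([230.6, 154.4], 0.84)]
bay top [([301.1, 208.5], 0.55)]
    [ 0.5559 -0.0457  0.0126]
nest scene [([214.7, 129.8], 0.74)]
nest top [([337.4, 209.1], 0.92)]
    [ 0.5522 -0.1433  0.0213]
tray scene [([221.2, 134.0], 0.87)]
tray top [([326.5, 209.0], 0.86)]
    [ 0.5512 -0.1099  0.0352]
orange_catch scene [([229.1, 161.7], 0.67)]
orange_catch top []
blue_catch scene [([263.8, 149.6], 0.65), ([175.2, 183.2], 0.28)]
blue_catch top [([316.4, 171.2], 0.48), ([301.4, 207.8], 0.33)]
    [0.5832 0.0038 0.1588]
gate_hinge scene [([283.2, 160.0], 0.68)]
gate_hinge top [([263.4, 246.5], 0.69)]
    [0.4532 0.0605 0.0345]
gate_handle scene [([204.0, 172.3], 0.63), ([264.2, 151.4], 0.56)]
gate_handle top [([274.1, 159.5], 0.96)]
    [0.6783 0.0297 0.1024]
small_vial scene [([177.3, 136.5], 0.65), ([355.9, 296.9], 0.22)]
small_vial top [([351.4, 169.7], 0.64), ([300.4, 208.3], 0.48)]
    [ 0.6579 -0.1843  0.0163]
ferrule_ring scene [([187.1, 157.7], 0.62)]
ferrule_ring top [([117.1, 227.5], 0.72), ([317.9, 172.6], 0.57)]
    [0.6553 0.25   0.46  ]
white_jar scene [([170.2, 184.0], 0.63)]
white_jar top [([300.1, 140.4], 0.87), ([325.4, 208.8], 0.48)]
    [ 0.7467 -0.0478  0.007 ]
clamp_knob scene [([174.9, 136.9], 0.69), ([231.7, 92.2], 0.62)]
clamp_knob top [([377.2, 252.3], 0.63), ([303.0, 209.7], 0.24)]
    [ 0.4928 -0.3763 -0.2635]
1.9
```

View pics/ztop0.png

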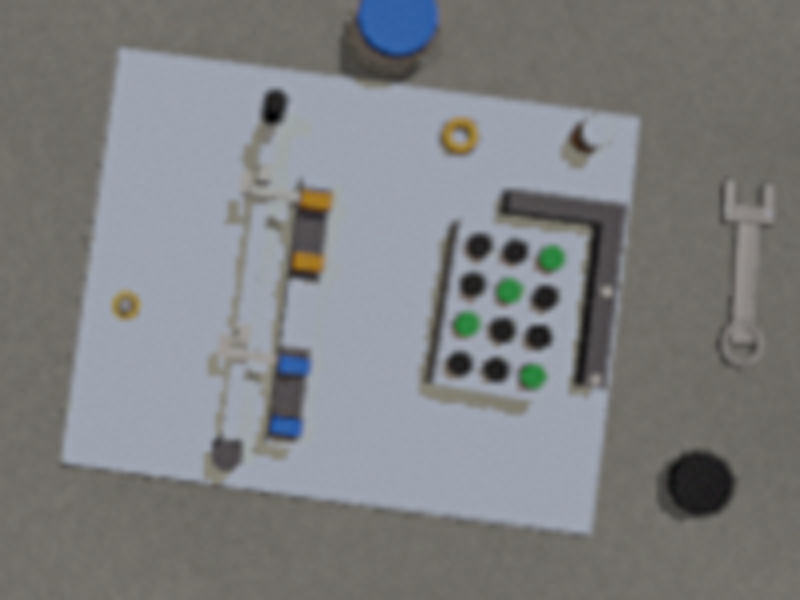

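View pics/zsc0.png

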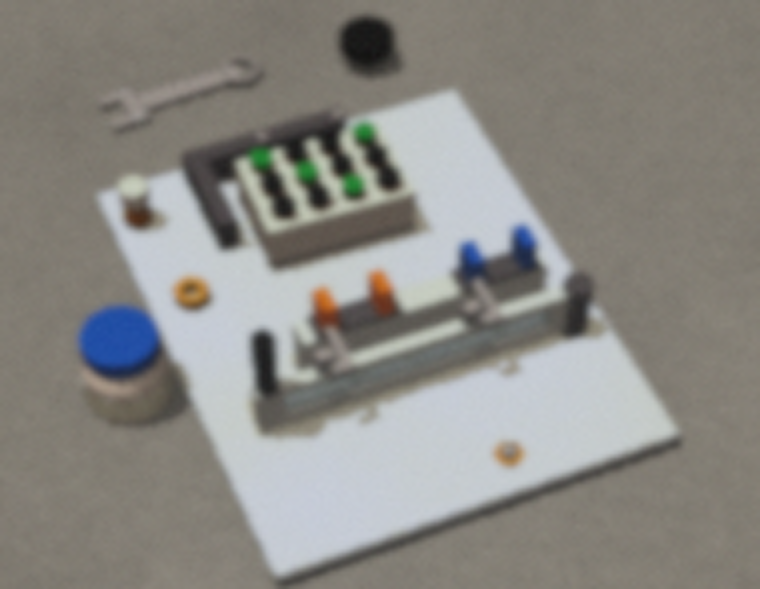

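The zooms show the deck corners clearly, orange at bay +x (away from the robot), blue on the hinge side, and the tray short of both stops. Next I fit the bay pose from the corners in both views.

```bash
cat >> h.py <<'E'
def bayT(p):
    x,y,a=p; R=np.array([[np.cos(a),-np.sin(a),0],[np.sin(a),np.cos(a),0],[0,0,1]]); return R,np.array([x,y,0.])
def b2w(p,P):
    R,t=bayT(p); return np.atleast_2d(np.asarray(P,float))/1000@R.T+t
E
python3 - <<'E'
from h import *
import pickle
from scipy.optimize import least_squares
cs=pickle.load(open("c0.pkl","rb"))
# manual corners
mt=np.array([(122,48),(640,118),(592,532),(62,463)])/4+[205,135]
ms=np.array([(278,578),(98,195),(455,92),(680,440)])/np.array([4,3.8])+[140,80]
# bay corners order for top: (+x,+y),(+x,-y),(-x,-y),(-x,+y)
C=np.array([(145,215,10),(145,-155,10),(-145,-155,10),(-145,215,10)])
def refine(c,m):
    L=[]
    g=cv2.cvtColor(c["frame"],cv2.COLOR_BGR2GRAY).astype(np.float32)
    for i in range(4):
        a,b=m[i],m[(i+1)%4]; d=(b-a)/np.linalg.norm(b-a); nrm=np.array([d[1],-d[0]]); pts=[]
        for t in np.linspace(.08,.92,60):
            p=a+(b-a)*t; s=np.arange(-5,5.01,.25); q=p+s[:,None]*nrm
            v=cv2.remap(g,q[:,0].astype(np.float32)[None],q[:,1].astype(np.float32)[None],cv2.INTER_LINEAR)[0]
            gr=np.abs(np.gradient(cv2.GaussianBlur(v[None],(9,1),2)[0])); k=gr[4:-4].argmax()+4
            if gr[k]>1: pts.append(np.r_[p+s[k]*nrm])
        L.append((i,np.array(pts)))
    return L
Rt=refine(cs["top"],mt); Rs=refine(cs["scene"],ms)
# for scene, corner order
Cs=C  # ms order (+x+y)?,...
def res(p,off=None):
    r=[]
    for c,L in((cs["top"],Rt),(cs["scene"],Rs)):
        uv=proj(c,b2w(p,C))
        for i,pts in L:
            a,b=uv[i],uv[(i+1)%4]; d=(b-a)/np.linalg.norm(b-a); n=np.array([d[1],-d[0]])
            r.append((pts-a)@n)
    return r
f=lambda p:np.concatenate(res(p))
print(len(Rt[0][1]),proj(cs["scene"],b2w([.556,-.046,.09],C)).round(),ms.round())
best=None
for a in np.arange(-3,3.2,.4):
    s=least_squares(f,[.556,-.046,a],loss="soft_l1")
    # require correspondence
    e=np.abs(proj(cs["top"],b2w(s.x,C))-mt).max()
    if e<8: best=s
print(best.x,np.degrees(best.x[2]),best.cost,[ (round(float(np.median(x)),2)) for x in res(best.x)])
p=best.x; np.save("bay.npy",p)
for n in cs:
    im=cv2.resize(cs[n]["frame"],None,fx=4,fy=4,interpolation=cv2.INTER_CUBIC)
    def pl(P,col,cl=True):
        uv=(proj(cs[n],b2w(p,P))*4+1.5)
        cv2.polylines(im,[np.int32(uv.round())],cl,col,1)
    pl(C,(0,0,255))
    pl([(-45,-130,40),(65,-130,40),(65,-65,40)],(0,0,255),False)
    pl([(-110,55,60),(70,55,60),(70,75,60),(-110,75,60)],(0,255,0))
    for X in(-75,30):
        for x0 in(-25,15): pl([(X+x0,55,90),(X+x0+10,55,90),(X+x0+10,75,90),(X+x0,75,90)],(255,0,255))
    th=np.linspace(0,6.3,20)
    pl(np.c_[105+8*np.cos(th),100+8*np.sin(th),th*0+118],(255,255,0))
    o=(820,540) if n=="top" else (560,320)
    cv2.imwrite(f"pics/fit_{n}.png",im[o[1]:o[1]+600,o[0]:o[0]+800])
E
```

```text
60 [[235. 236.]
 [158. 145.]
 [238. 102.]
 [319. 179.]] [[210. 232.]
 [164. 131.]
 [254. 104.]
 [310. 196.]]
[ 0.55676709 -0.05351884  6.13706619] 351.6279911952014 195.05655715886243 [0.21, -0.93, 0.06, -0.59, -0.01, -0.15, 0.42, -0.37]
```

View pics/fit_top.png

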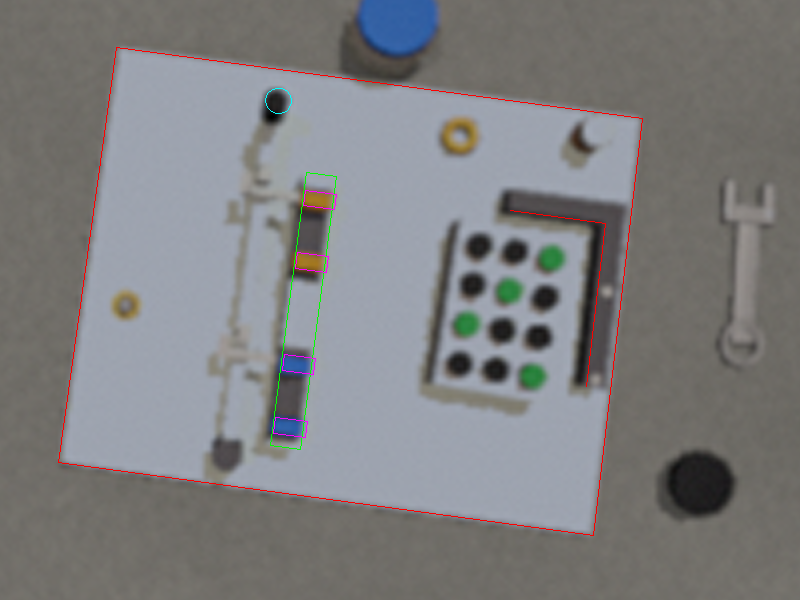

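View pics/fit_scene.png

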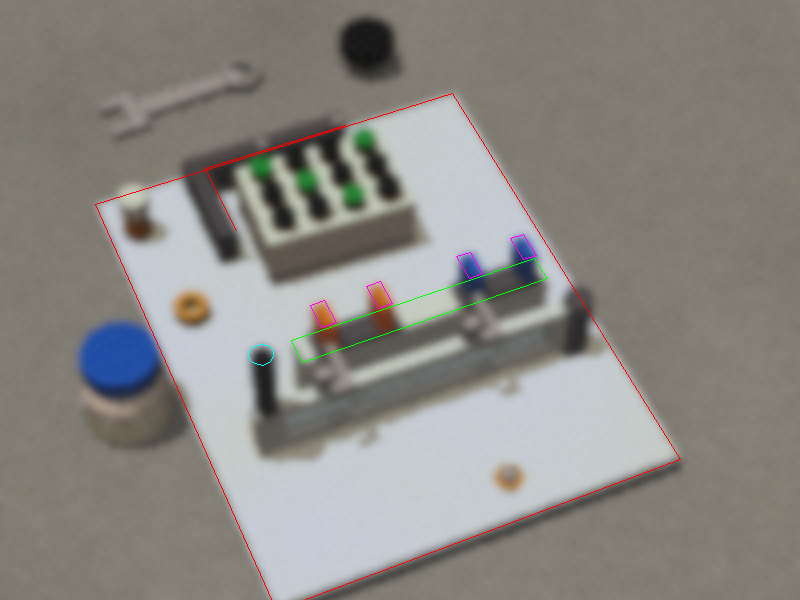

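The overlay agrees: bay at (0.557, -0.0535), yaw -8.4°. Now the tray pose from its caps, in both views.

Run:
```python
from h import *
import pickle
from scipy.optimize import least_squares
cs=pickle.load(open("c0.pkl","rb")); p=np.load("bay.npy"); p[2]-=2*np.pi; np.save("bay.npy",p); R,t=bayT(p)
tp=np.array([(480,245),(515,251),(551,258),(473,286),(509,291),(545,297),(466,324),(502,330),(538,336),(459,364),(496,370),(532,376)])/4+[205,135]
w=np.array([onz(cs["top"],u,.068) for u in tp]); b=((w-t)@R)*1000
print(b.mean(0).round(1))
g=b.reshape(4,3,3); dx=(g[0]-g[3]).mean(0); dy=(g[:,0]-g[:,2]).mean(0)
print(dx/3,dy/2,np.degrees(np.arctan2(dx[1],dx[0])),np.degrees(np.arctan2(-dy[0],dy[1])))
# rim outline from top z=56 corners & scene cap
sp=np.array([(262,160),(365,133),(308,175),(353,187),(283,222),(398,187)])/np.array([4.,4.])+[140,80]
sp=np.array([(262,168),(364,139),(307,180),(353,195)])/4+[140,80]  # greens in fit_scene
gt=np.array([(551,258),(532,376),(509,291),(466,324)])/4+[205,135]
for a,c in zip(sp,gt):
    print(((tri(cs["scene"],a,cs["top"],c)-t)@R*1000).round(1), ((onz(cs["scene"],a,.068)-t)@R*1000).round(1))
s=robot.read_state(); print(s["eef_pos"],s["clock"])
```

```text
[ -4.2 -66.   68. ]
[25.99438119 -1.12251537  0.        ] [ 0.75540839 23.72637304  0.        ] -2.472667432245199 -1.8235866272003398
[ 33.5 -92.1  63.1] [ 34.3 -87.3  68. ]
[-44.2 -89.   63.5] [-43.  -84.8  68. ]
[  8.6 -67.1  64.9] [  9.2 -64.2  68. ]
[-16.3 -42.1  63.9] [-15.2 -38.5  68. ]
[0.21426254 0.53357745 0.21461889] 1.9
```

```bash
cat >> h.py <<'E'
def where():
    s=robot.read_state(); p=np.load("bay.npy"); R,t=bayT(p); r=s["ee_rot"]
    y=np.degrees(np.arctan2(r[1,1],r[0,1])-p[2])
    print("t %.2f bay TCP"%s["clock"],((s["eef_pos"]-t)@R*1000).round(1),"jaw yaw vs bay %.2f"%y,"z-axis",r[:,2].round(4),"F bay",(s["contact_force"]@R).round(1),"open %.1f"%(s["opening"]*1000),"q",s["qpos"].round(2))
E
python3 -c "from h import *; where()"
python3 -m creep '0 0 0 0 0 0.099; 0 0 0 0 0 0.099; 0 0 0 0 0 0.099; 0 0 0 0 0 0.099; 0 0 0 0 0 0.099; 0 0 0 0 0 0.099; 0 0 0 0 0 0.099; 0 0 0 0 0 0.099' 0.1
python3 -c "from h import *; where()"
```

```text
t 1.90 bay TCP [-424.3  531.   214.6] jaw yaw vs bay 76.50 z-axis [ 0.  0. -1.] F bay [ 0.6  0.3 -0. ] open 92.2 q [ 0.98  0.16  1.6  -0.    1.39 -0.21]
clock: 2.7
eef_pos: [0.2142, 0.5336, 0.2146]
ee_rot: [[0.005, 1.0, -0.0], [1.0, -0.005, -0.0], [-0.0, -0.0, -1.0]]
contact_force: [-0.3, 0.3, 0.6]
opening: 0.0506
t 2.70 bay TCP [-424.4  531.   214.6] jaw yaw vs bay 8.08 z-axis [-0. -0. -1.] F bay [-0.3  0.3  0.6] open 50.6 q [ 0.98  0.16  1.6  -0.    1.39  0.98]
```

```bash
python3 -m creep '0 0 0 0 0 0.094; -0.28 0.219 0 0 0 0; -0.28 0.219 0 0 0 0; -0.28 0.219 0 0 0 0; -0.28 0.219 0 0 0 0; -0.28 0.219 0 0 0 0; -0.28 0.219 0 0 0 0; -0.28 0.219 0 0 0 0' 0.1 >/dev/null
python3 -m creep '-0.28 0.219 0 0 0 0; -0.28 0.219 0 0 0 0; -0.28 0.219 0 0 0 0; -0.28 0.219 0 0 0 0; -0.28 0.219 0 0 0 0; -0.28 0.219 0 0 0 0; -0.28 0.219 0 0 0 0; -0.28 0.219 0 0 0 0' >/dev/null
python3 -c "from h import *; where()"
```

```text
t 4.30 bay TCP [-26.1  27.8 214.8] jaw yaw vs bay 0.33 z-axis [ 5.e-04  0.e+00 -1.e+00] F bay [ 1.3  1.3 -0.5] open 50.5 q [-0.27  0.06  1.71  0.    1.38 -0.13]
```

```bash
python3 -m creep '-0.28 0.18 0 0 0 0.004; 0 0 0.3 0 0 0; 0 0 0.3 0 0 0; 0 0 0.3 0 0 0; 0 0 0.3 0 0 0; 0 0 0.3 0 0 0; 0 0 0.06 0 0 0;0 0 0 0 0 0' >/dev/null
python3 - <<'E'
from h import *
where()
for n in("scene","top"):
    c=camera(n); o=(820,540) if n=="top" else (560,320)
    im=cv2.resize(c["frame"],None,fx=4,fy=4,interpolation=cv2.INTER_CUBIC); cv2.imwrite(f"pics/a_{n}.png",im[o[1]:o[1]+600,o[0]:o[0]+800])
E
```

```text
t 5.10 bay TCP [-6.2 -3.9 26.6] jaw yaw vs bay 0.01 z-axis [-2.5e-03  8.0e-04 -1.0e+00] F bay [-0.6 -0.9  0. ] open 50.6 q [-0.32  0.33  1.8  -0.    1.02 -0.17]
```

View pics/a_scene.png

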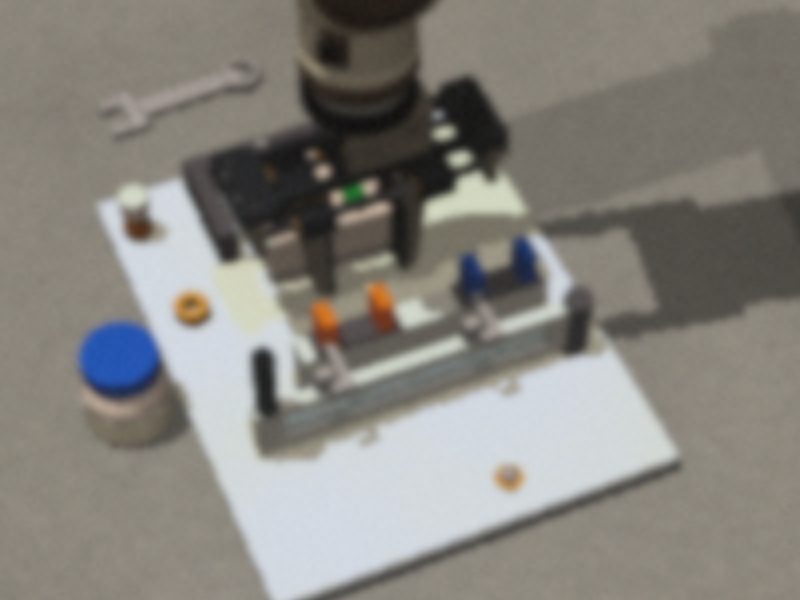

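View pics/a_top.png

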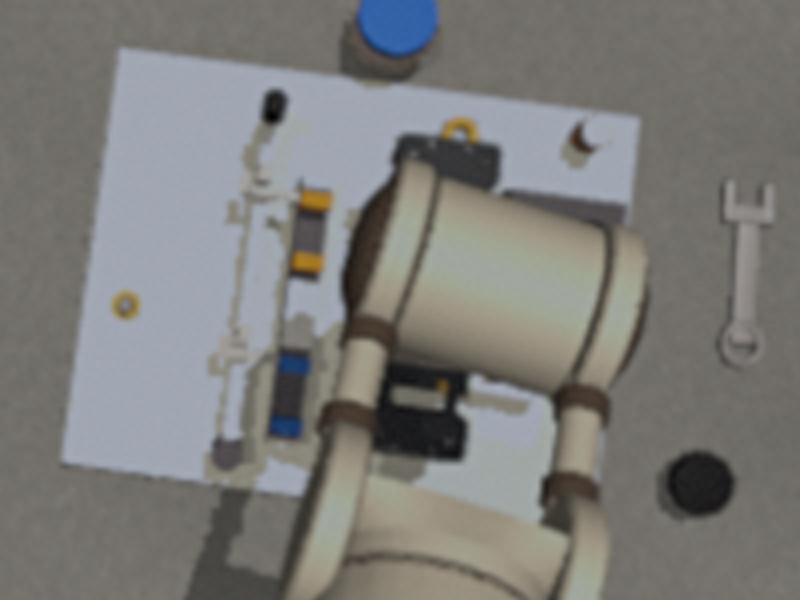

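The fingers are down behind the tray's +y side, clear of the catches. Pushing towards the long rail.

```bash
python3 -m creep '-0.06 0 0 0 0 0; -0.05 0 0 0 0 0; -0.04 0 0 0 0 0; -0.04 0 0 0 0 0; -0.03 0 0 0 0 0; -0.03 0 0 0 0 0; -0.02 0 0 0 0 0; 0 0 0 0 0 0' >/dev/null
python3 -c "from h import *; where()"
python3 -m creep '-0.02 0 0 0 0 0; 0 0 0 0 0 0' >/dev/null
python3 -c "from h import *; where()"
```

```text
t 6.00 bay TCP [ -5.4 -37.   27.3] jaw yaw vs bay -0.00 z-axis [-4.e-04 -4.e-04 -1.e+00] F bay [-0.7 -0.1 -0.1] open 50.5 q [-0.38  0.33  1.8  -0.    1.02 -0.23]
t 6.20 bay TCP [ -5.5 -39.1  27.2] jaw yaw vs bay 0.01 z-axis [-5.e-04 -2.e-04 -1.e+00] F bay [-0.  1.  1.] open 50.5 q [-0.38  0.33  1.8  -0.    1.02 -0.24]
```

```bash
for i in 1 2 ; do :; done
python3 -m creep '-0.02 0 0 0 0 0; 0 0 0 0 0 0' >/dev/null; python3 -c "from h import *; where()"
python3 -m creep '-0.015 0 0 0 0 0; 0 0 0 0 0 0' >/dev/null; python3 -c "from h import *; where()"
python3 -m creep '-0.01 0 0 0 0 0; 0 0 0 0 0 0' >/dev/null; python3 -c "from h import *; where()"
```

```text
t 6.40 bay TCP [ -5.4 -41.6  27.2] jaw yaw vs bay 0.01 z-axis [-4.e-04 -2.e-04 -1.e+00] F bay [0.6 0.9 0.1] open 50.5 q [-0.39  0.33  1.8  -0.    1.02 -0.24]
t 6.60 bay TCP [ -5.4 -42.2  27.3] jaw yaw vs bay -0.02 z-axis [ 2.0e-04  1.8e-03 -1.0e+00] F bay [ 0.1  5.1 -0.3] open 50.2 q [-0.39  0.33  1.8   0.    1.02 -0.25]
t 6.80 bay TCP [ -5.4 -42.3  27.3] jaw yaw vs bay -0.03 z-axis [ 5.0e-04  3.7e-03 -1.0e+00] F bay [1.3 8.7 2.3] open 50.4 q [-0.39  0.33  1.8   0.    1.02 -0.25]
```

The tray is on the long rail: contact force rose to 8.7 N with no further motion. That puts the true bay y about 1.8 mm from my fit, the same offset the tab overlay showed. Next, round to the -x end with the fingers shut.

```bash
python3 - <<'E'
from h import *
p=np.load("bay.npy"); R,t=bayT(p); t=t+R@[0,.0018,0]; p[:2]=t[:2]; np.save("bay.npy",p); print(p)
E
python3 -m creep '0.2 0 0 0 0 0; 0 -0.3 0 0 0 0; 0 -0.3 0 0 0 0; 0 -0.3 0 0 0 0; -0.3 0 0 0 0 0; -0.3 0 0 0 0 0; -0.05 0 0 0 0 0; 0 0 0 0 0 0' -1 10 >/dev/null
python3 -c "from h import *; where()"
```

```text
[ 0.55702917 -0.05173802 -0.14611912]
t 7.60 bay TCP [-113.  -101.2   27.7] jaw yaw vs bay -0.12 z-axis [ 4.e-04 -5.e-04 -1.e+00] F bay [0.3 0.6 0.1] open 0.4 q [-0.57  0.09  2.08 -0.    0.97 -0.43]
```

```bash
python3 -m creep '0.03 0.12 0 0 0 0; 0 0.08 0 0 0 0; 0 0.04 0 0 0 0; 0 0.03 0 0 0 0; 0 0.03 0 0 0 0; 0 0.02 0 0 0 0;0 0.02 0 0 0 0; 0 0 0 0 0 0' >/dev/null; python3 -c "from h import *; where()"
python3 -m creep '0 0.02 0 0 0 0; 0 0.02 0 0 0 0; 0 0 0 0 0 0' >/dev/null; python3 -c "from h import *; where()"
```

```text
t 8.40 bay TCP [-72.5 -96.5  27.3] jaw yaw vs bay 0.01 z-axis [-3.e-04  1.e-04 -1.e+00] F bay [ 0.6 -0.7  0.5] open 0.5 q [-0.53  0.18  1.98 -0.    0.98 -0.38]
t 8.70 bay TCP [-67.4 -96.5  27.4] jaw yaw vs bay 0.00 z-axis [ 2.e-04 -0.e+00 -1.e+00] F bay [-0.2  0.7 -0.8] open 0.1 q [-0.53  0.2   1.96  0.    0.98 -0.38]
```

```bash
python3 -m creep '0 0.02 0 0 0 0; 0 0.015 0 0 0 0; 0 0 0 0 0 0' >/dev/null; python3 -c "from h import *; where()"
python3 -m creep '0 0.012 0 0 0 0; 0 0 0 0 0 0' >/dev/null; python3 -c "from h import *; where()"
```

```text
t 9.00 bay TCP [-63.1 -96.5  27.4] jaw yaw vs bay 0.01 z-axis [ 5.e-04 -1.e-04 -1.e+00] F bay [-0.6 -0.2  0.3] open 0.5 q [-0.52  0.21  1.95  0.    0.99 -0.38]
t 9.20 bay TCP [-61.9 -96.5  27.4] jaw yaw vs bay 0.01 z-axis [ 1.e-04 -0.e+00 -1.e+00] F bay [-0.5  0.3 -0.3] open 0.4 q [-0.52  0.21  1.95  0.    0.99 -0.37]
```

```bash
python3 -m creep '0 0.012 0 0 0 0; 0 0 0 0 0 0' >/dev/null; python3 -c "from h import *; where()"
python3 -m creep '0 0.012 0 0 0 0; 0 0 0 0 0 0' >/dev/null; python3 -c "from h import *; where()
for n in('scene','top'):
    c=camera(n); o=(820,540) if n=='top' else (560,320)
    im=cv2.resize(c['frame'],None,fx=4,fy=4,interpolation=cv2.INTER_CUBIC); cv2.imwrite(f'pics/b_{n}.png',im[o[1]:o[1]+600,o[0]:o[0]+800])
"
```

```text
t 9.40 bay TCP [-60.5 -96.5  27.4] jaw yaw vs bay 0.01 z-axis [ 1.e-04  0.e+00 -1.e+00] F bay [-0.4 -0.   0.2] open 0.5 q [-0.52  0.21  1.94  0.    0.99 -0.37]
t 9.60 bay TCP [-60.4 -96.4  27.3] jaw yaw vs bay 0.03 z-axis [-3.3e-03  8.0e-04 -1.0e+00] F bay [-7.1 -0.4  5.3] open 1.0 q [-0.52  0.21  1.94 -0.    0.99 -0.37]
```

View pics/b_scene.png

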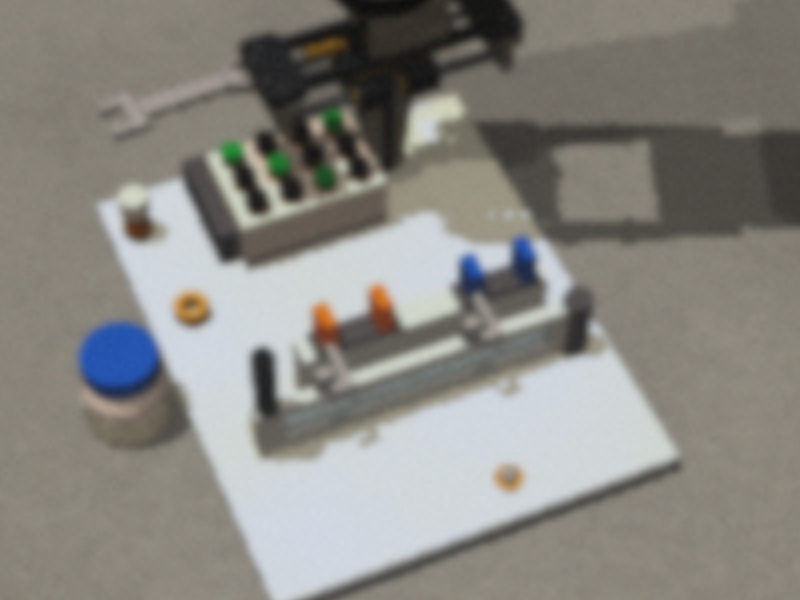

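The tray looks seated in the corner at the end stop, with 7 N of contact. I'll press the +y side once more to be sure both faces are flush.

```bash
python3 -m creep '0 -0.2 0 0 0 0; 0.28 0 0 0 0 0; 0.29 0 0 0 0 0; 0 0.25 0 0 0 0; 0 0.28 0 0 0 0; 0 0.24 0 0 0 0; 0 0 0 0 0 0;0 0 0 0 0 0' 0.1 >/dev/null; python3 -c "from h import *; where()"
python3 -m creep '-0.06 0 0 0 0 0; -0.05 0 0 0 0 0; -0.01 0 0 0 0 0; 0 0 0 0 0 0' >/dev/null; python3 -c "from h import *; where()"
```

```text
t 10.50 bay TCP [  9.3 -28.   27.2] jaw yaw vs bay 0.02 z-axis [-2.e-04  1.e-04 -1.e+00] F bay [-0.3 -0.4 -0.4] open 50.9 q [-0.36  0.36  1.76  0.    1.03 -0.21]
t 10.90 bay TCP [  8.9 -42.9  27.5] jaw yaw vs bay -0.05 z-axis [-1.e-04  1.e-04 -1.e+00] F bay [-0.1 -0.5  0. ] open 50.9 q [-0.38  0.36  1.76  0.    1.03 -0.24]
```

```bash
python3 -m creep '-0.013 0 0 0 0 0; 0 0 0 0 0 0' >/dev/null; python3 -c "from h import *; where()"
python3 -m creep '-0.013 0 0 0 0 0; 0 0 0 0 0 0' >/dev/null; python3 -c "from h import *; where()"
```

```text
t 11.10 bay TCP [  9.2 -44.   27.5] jaw yaw vs bay 0.00 z-axis [-0.e+00  2.e-04 -1.e+00] F bay [-0.5  0.1  0.5] open 50.6 q [-0.38  0.36  1.76  0.    1.03 -0.24]
t 11.30 bay TCP [  9.1 -44.   27.4] jaw yaw vs bay -0.01 z-axis [ 2.0e-04  2.7e-03 -1.0e+00] F bay [-0.5  6.2  2.5] open 50.7 q [-0.39  0.36  1.75  0.    1.03 -0.24]
```

```bash
python3 -m creep '0.12 0 0 0 0 0; 0 0 -0.3 0 0 0; 0 0 -0.35 0 0 0; 0 0 -0.35 0 0 0; 0 0 0 0 0 0' 1 >/dev/null
python3 - <<'E'
from h import *
import pickle
where()
cs=pickle.load(open("c0.pkl","rb")); p=np.load("bay.npy"); R,t=bayT(p)
box={"top":(60+205-60,160,300,260),"scene":(195,130,285,175)}
for nm,(lo,hi) in {"orange":((5,140,120),(20,255,255)),"blue":((105,140,70),(125,255,255))}.items():
    out={}
    for n in cs:
        h=cv2.cvtColor(cs[n]["frame"],cv2.COLOR_BGR2HSV); m=cv2.inRange(h,lo,hi)
        x0,y0,x1,y1=box[n]; mm=np.zeros_like(m); mm[y0:y1,x0:x1]=m[y0:y1,x0:x1]
        k,_,st,ce=cv2.connectedComponentsWithStats(mm)
        r=sorted([(st[i,4],tuple(ce[i].round(2)),[round(float(v),1) for v in (( onz(cs[n],ce[i],.09 if n=="top" else .08)-t)@R*1000)]) for i in range(1,k)],reverse=True)[:3]
        print(nm,n,r); out[n]=sorted(r[:2],key=lambda q:q[2][0])
    for i in (0,1): print("   tri",((tri(cs["scene"],out["scene"][i][1],cs["top"],out["top"][i][1])-t)@R*1000).round(1))
c=camera("scene"); im=cv2.resize(c['frame'],None,fx=4,fy=4,interpolation=cv2.INTER_CUBIC); 
uv=proj(c,b2w(p,[(-45,-130,56),(65,-130,56),(65,-54,56),(-45,-54,56)]))*4+1.5
im2=im.copy(); cv2.polylines(im2,[np.int32(uv)],True,(0,0,255),1)
cv2.imwrite('pics/c_scene.png',im2[320:920,560:1360])
E
```

```text
t 11.80 bay TCP [ 13.7 -31.5 154.6] jaw yaw vs bay 0.05 z-axis [ 0.0119 -0.0049 -0.9999] F bay [ 0.7 -0.7  0.6] open 88.5 q [-0.36  0.19  1.68 -0.    1.26 -0.21]
orange scene [(np.int32(22), (np.float64(220.55), np.float64(159.64)), [48.8, 61.1, 80.0]), (np.int32(18), (np.float64(234.56), np.float64(154.78)), [8.6, 60.7, 80.0])]
orange top [(np.int32(25), (np.float64(281.2), np.float64(199.96)), [9.9, 66.7, 90.0]), (np.int32(22), (np.float64(283.27), np.float64(184.5)), [49.6, 66.5, 90.0])]
   tri [10.5 66.3 87.3]
   tri [50.3 66.2 86.6]
blue scene [(np.int32(20), (np.float64(270.6), np.float64(143.15)), [-96.7, 62.2, 80.0]), (np.int32(20), (np.float64(257.5), np.float64(147.5)), [-57.7, 62.0, 80.0])]
blue top [(np.int32(29), (np.float64(275.9), np.float64(241.0)), [-94.5, 66.4, 90.0]), (np.int32(27), (np.float64(277.89), np.float64(225.85)), [-56.1, 66.4, 90.0])]
   tri [-94.7  66.   85.2]
   tri [-55.9  66.   85.3]
```

View pics/c_scene.png

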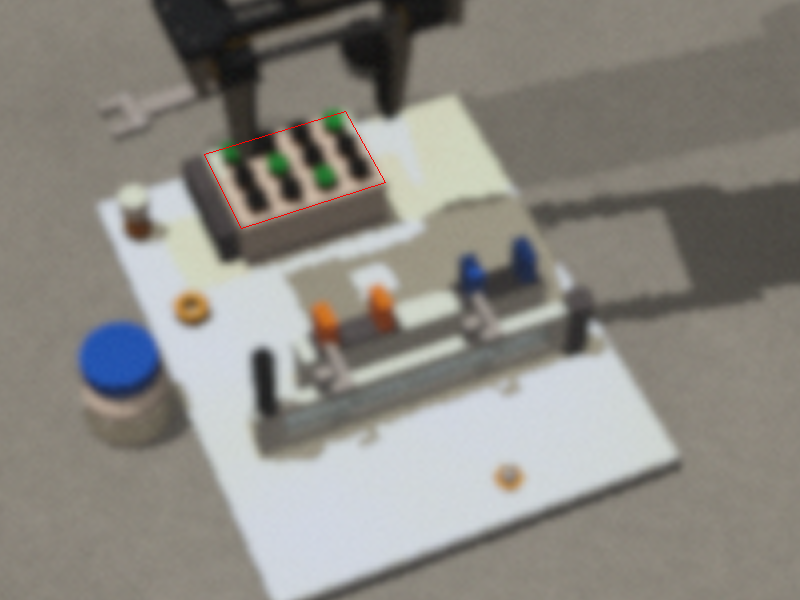

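The tray outline coincides with the projected home outline, and the tabs triangulate to x 10/50 (orange) and -95/-56 (blue), y 66, top about z 86. Moving over the orange catch.

```bash
python3 -m creep '0.25 0.05 0 0 0 0; 0.27 0.05 0 0 0 0; 0.27 0.03 0 0 0 0; 0 0 0 0 0 0; 0 0 0.1 0 0 0;0 0 0 0 0 0' >/dev/null; python3 -c "from h import *; where()
c=camera('scene'); im=cv2.resize(c['frame'],None,fx=4,fy=4,interpolation=cv2.INTER_CUBIC); 
cv2.imwrite('pics/d_scene.png',im[320:920,560:1360])"
```

```text
t 12.45 bay TCP [ 22.7  63.  132.1] jaw yaw vs bay -0.02 z-axis [-5.4e-03  5.0e-04 -1.0e+00] F bay [-0.4 -0.   0.3] open 91.7 q [-0.19  0.27  1.63 -0.    1.24 -0.05]
```

View pics/d_scene.png

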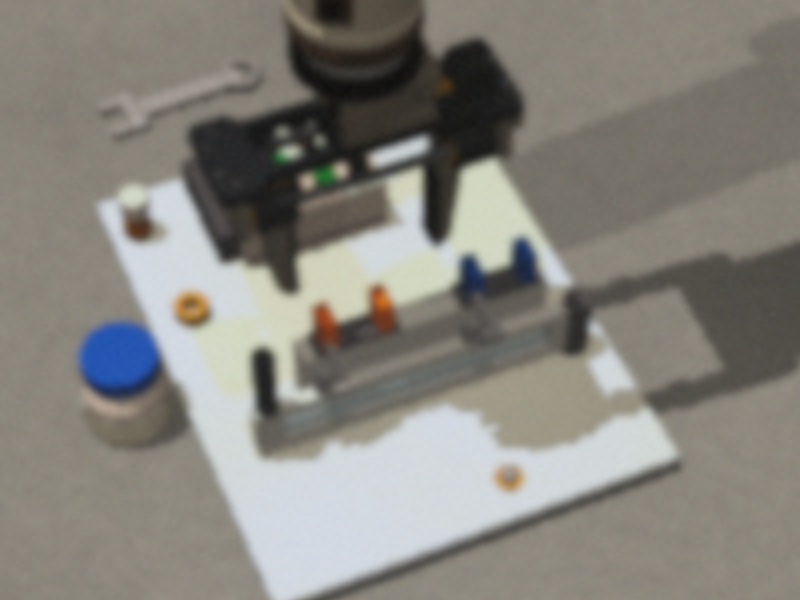

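```bash
python3 -m creep '0 0.01 0.2 0 0 0; 0 0 0.2 0 0 0; 0 0 0.11 0 0 0; 0 0 0 0 0 0' >/dev/null; python3 -c "from h import *; where()"
```

```text
t 12.90 bay TCP [24.1 62.9 71.8] jaw yaw vs bay -0.06 z-axis [-4.8e-03  8.0e-04 -1.0e+00] F bay [ 0.  -0.2 -0.6] open 92.4 q [-0.19  0.35  1.67 -0.    1.13 -0.05]
```

```bash
python3 -m creep '0 0 0 0 0 0; 0 0 0 0 0 0; 0 0 0 0 0 0; 0 0 0 0 0 0; 0 0 0 0 0 0;0 0 0 0 0 0' -1 12 >/dev/null; python3 -c "from h import *; where()"
python3 -m creep '0 0 0 0 0 0; 0 0 0 0 0 0; 0 0 0 0 0 0; 0 0 0 0 0 0' - 20 >/dev/null; python3 -c "from h import *; where()"
```

```text
t 13.50 bay TCP [27.4 63.6 74.9] jaw yaw vs bay 0.00 z-axis [ 3.5e-03 -5.0e-04 -1.0e+00] F bay [ 3.9  0.6 -3. ] open 45.9 q [-0.19  0.35  1.66  0.    1.13 -0.05]
t 13.90 bay TCP [24.9 63.6 74.8] jaw yaw vs bay 0.02 z-axis [-2.9e-03  2.0e-04 -1.0e+00] F bay [-4.2  0.3  5.7] open 39.5 q [-0.19  0.34  1.67 -0.    1.13 -0.05]
```

Opening 39.5 mm means orange is fully squeezed. Releasing and moving to blue.

```bash
python3 -m creep '0 0 0 0 0 0; 0 0 0 0 0 0; 0 0 0 0 0 0; 0 0 0 0 0 0; 0 0 -0.25 0 0 0; 0 0 -0.25 0 0 0; 0 0 0 0 0 0' 1 >/dev/null; python3 -c "from h import *; where()
c=camera('scene'); im=cv2.resize(c['frame'],None,fx=4,fy=4,interpolation=cv2.INTER_CUBIC); 
cv2.imwrite('pics/e_scene.png',im[320:920,560:1360])"
```

```text
t 14.60 bay TCP [ 29.3  63.5 139.1] jaw yaw vs bay 0.01 z-axis [ 0.0085 -0.0016 -1.    ] F bay [ 0.6 -0.1  0.5] open 91.6 q [-0.19  0.27  1.62  0.    1.24 -0.05]
```

View pics/e_scene.png

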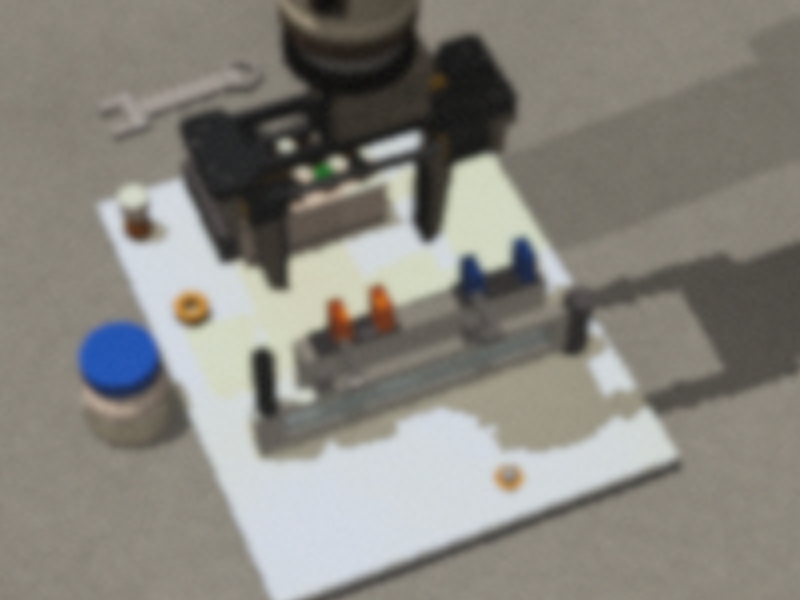

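Orange is shut: its trigger moved from (322,322) to (340,318). On to blue.

```bash
python3 -m creep '0 -0.29 0 0 0 0; 0 -0.3 0 0 0 0; 0 -0.28 0 0 0 0; 0 0 0 0 0 0; 0 0 0 0 0 0' >/dev/null; python3 -c "from h import *; where()"
```

```text
t 15.15 bay TCP [-79.   63.6 133.3] jaw yaw vs bay 0.00 z-axis [-1.1e-03  2.0e-04 -1.0e+00] F bay [ 0.9  0.4 -0.3] open 91.9 q [-0.2   0.01  1.92  0.    1.21 -0.06]
```

```bash
python3 -m creep '0 -0.01 0.2 0 0 0; 0 0 0.2 0 0 0; 0 0 0.1 0 0 0; 0 0 0 0 0 0; 0 0 0 0 0 0' >/dev/null; python3 -c "from h import *; where()"
python3 -m creep '0 0 0 0 0 0; 0 0 0 0 0 0; 0 0 0 0 0 0; 0 0 0 0 0 0; 0 0 0 0 0 0;0 0 0 0 0 0' -1 15 >/dev/null; python3 -c "from h import *; where()"
python3 -m creep '0 0 0 0 0 0; 0 0 0 0 0 0; 0 0 0 0 0 0; 0 0 0 0 0 0' - 20 >/dev/null; python3 -c "from h import *; where()"
```

```text
t 15.65 bay TCP [-78.7  63.5  74.6] jaw yaw vs bay 0.00 z-axis [ 6.e-04 -1.e-04 -1.e+00] F bay [ 0.5 -0.2  0.2] open 91.7 q [-0.2   0.1   1.96 -0.    1.08 -0.06]
t 16.25 bay TCP [-78.4  63.6  74.6] jaw yaw vs bay -0.00 z-axis [ 2.9e-03 -4.0e-04 -1.0e+00] F bay [ 3.3  0.4 -1.7] open 45.7 q [-0.2   0.1   1.96  0.    1.08 -0.06]
t 16.65 bay TCP [-80.1  63.6  74.5] jaw yaw vs bay 0.02 z-axis [-0.0014  0.     -1.    ] F bay [-3.9 -0.5  5.3] open 39.8 q [-0.2   0.1   1.96 -0.    1.08 -0.06]
```

```bash
python3 -m creep '0 0 0 0 0 0; 0 0 0 0 0 0; 0 0 0 0 0 0; 0 0 0 0 0 0; 0 0 -0.3 0 0 0; 0 0 -0.3 0 0 0; 0 0 -0.1 0 0 0; 0 0 0 0 0 0' 1 >/dev/null
python3 -m creep '0.1 0.38 0 0 0 0; 0.1 0.38 0 0 0 0; 0.1 0.38 0 0 0 0; 0 0.38 0 0 0 0; 0 0 0 0 0 0.095; 0 0 0 0 0 0.095; 0 0 0 0 0 0.095; 0 0 0 0 0 0.095' >/dev/null
python3 -m creep '0 0 0 0 0 0.095; 0 0 0 0 0 0.095; 0 0 0 0 0 0.095; 0 0 0 0 0 0.095; 0 0 0 0 0 0.095; 0 0 0 0 0 0.095; 0 0 0 0 0 0.097; 0 0 0 0 0 0' >/dev/null
python3 -c "from h import *; where()
p=np.load('bay.npy')
for n in('scene','top'):
    c=camera(n); o=(820,540) if n=='top' else (560,320)
    im=cv2.resize(c['frame'],None,fx=4,fy=4,interpolation=cv2.INTER_CUBIC)
    for q in((105,100,118),(105,100,60)): cv2.circle(im,tuple(np.int32(proj(c,b2w(p,[q]))[0]*4+1.5)),3,(0,0,255),1)
    cv2.imwrite(f'pics/g_{n}.png',im[o[1]:o[1]+600,o[0]:o[0]+800])
"
```

```text
t 19.05 bay TCP [101.5  99.5 155.3] jaw yaw vs bay -90.00 z-axis [-4.e-03  5.e-04 -1.e+00] F bay [ 0.5 -1.2 -0.7] open 92.2 q [-0.13  0.46  1.35 -0.    1.34  1.59]
```

View pics/g_scene.png

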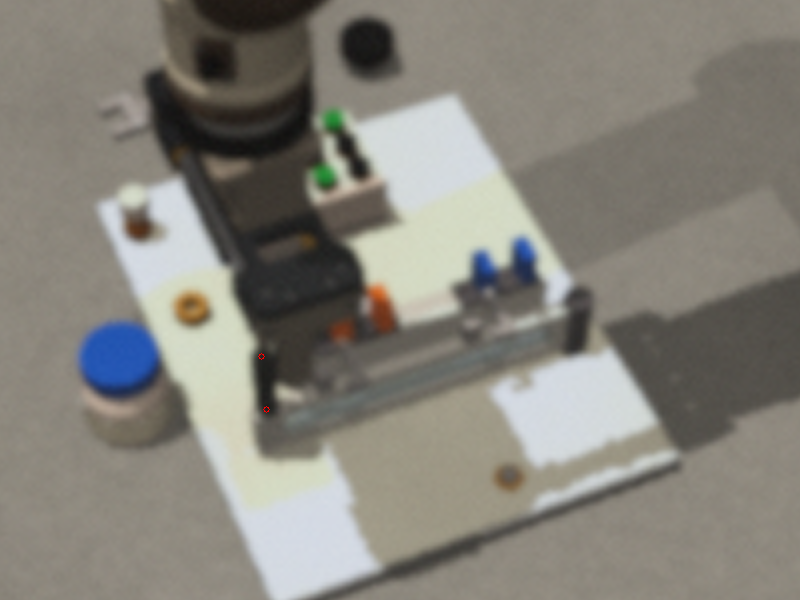

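View pics/g_top.png

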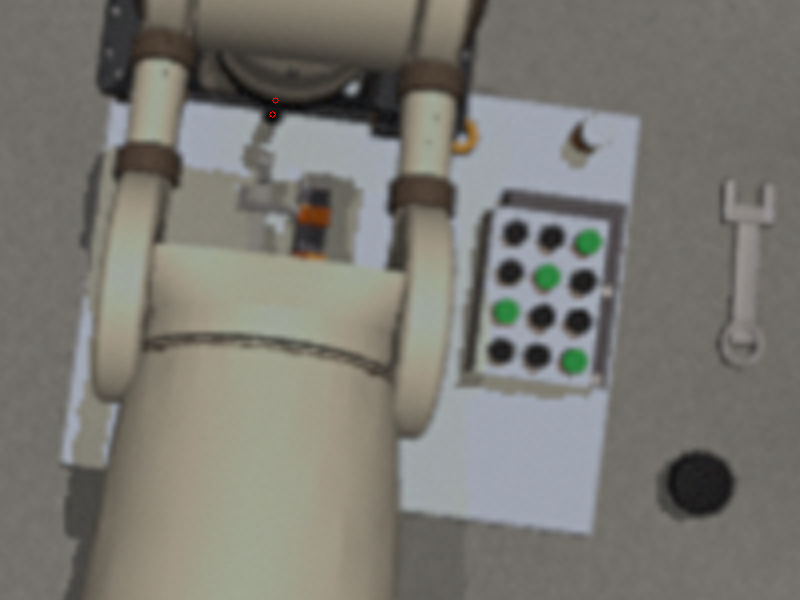

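Blue is shut as well, the tray is home, and the post sits where the model puts it (scene 263,380). Lowering onto the post.

```bash
python3 -m creep '0.02 0 0.22 0 0 0; 0 0 0.22 0 0 0; 0 0 0.17 0 0 0; 0 0 0 0 0 0' >/dev/null; python3 -c "from h import *; where()"
python3 -m creep '0 0 0 0 0 0; 0 0 0 0 0 0; 0 0 0 0 0 0; 0 0 0 0 0 0; 0 0 0 0 0 0;0 0 0 0 0 0; 0 0 0 0 0 0; 0 0 0 0 0 0' -1 25 >/dev/null; python3 -c "from h import *; where()"
```

```text
t 19.55 bay TCP [101.9  99.5  80.2] jaw yaw vs bay -89.84 z-axis [-0.0083  0.0011 -1.    ] F bay [-1.6 -0.  -0.5] open 92.0 q [-0.13  0.53  1.4  -0.    1.22  1.58]
t 20.35 bay TCP [105.2  99.6  85. ] jaw yaw vs bay -89.97 z-axis [-0.  0. -1.] F bay [-0.6  0.8  0.3] open 30.3 q [-0.13  0.53  1.39  0.    1.22  1.58]
```

```bash
python3 -m creep '0 0 0 0 0 0; 0 0 0 0 0 0; 0 0 0 0 0 0; 0 0 0 0 0 0' - 30 >/dev/null; python3 -c "from h import *; where()"
```

```text
t 20.75 bay TCP [105.2  99.6  85. ] jaw yaw vs bay -89.98 z-axis [-1.e-04  0.e+00 -1.e+00] F bay [-0.7  0.4 -0.4] open 15.5 q [-0.13  0.53  1.39 -0.    1.22  1.58]
```

Post gripped at 15.5 mm. Swinging along the 225 mm arc.

```bash
cat >> h.py <<'E'
def gate():
    where(); s=robot.read_state(); p=np.load("bay.npy"); R,t=bayT(p); b=(s["eef_pos"]-t)@R*1000-[-120,100,0]
    print("gate from TCP %.3f rad, radius %.1f"%(np.arctan2(b[1],b[0]),np.hypot(b[0],b[1])))
E
python3 -m creep '-0.0015 -0.075 0 0 0 -0.0267; -0.0015 -0.075 0 0 0 -0.0267; -0.0015 -0.075 0 0 0 -0.0267; -0.0015 -0.075 0 0 0 -0.0267' >/dev/null; python3 -c "from h import *; gate()"
python3 -m creep '-0.0015 -0.075 0 0 0 -0.0267; -0.0015 -0.075 0 0 0 -0.0267; -0.0015 -0.075 0 0 0 -0.0267; -0.0015 -0.075 0 0 0 -0.0267' >/dev/null; python3 -c "from h import *; gate()"
```

```text
t 21.15 bay TCP [102.2 136.5  84.9] jaw yaw vs bay -80.57 z-axis [ 0.e+00 -1.e-04 -1.e+00] F bay [ 0.1 -0.6 -0.4] open 15.1 q [-0.08  0.54  1.38 -0.    1.22  1.48]
gate from TCP 0.163 rad, radius 225.2
t 21.55 bay TCP [ 93.7 171.2  85. ] jaw yaw vs bay -71.42 z-axis [ 3.e-04  1.e-04 -1.e+00] F bay [ 0.7 -0.6 -0.9] open 15.4 q [-0.02  0.54  1.37  0.    1.22  1.37]
gate from TCP 0.322 rad, radius 225.2
```

```bash
python3 -m creep '-0.0015 -0.075 0 0 0 -0.0267; -0.0015 -0.075 0 0 0 -0.0267; -0.0015 -0.075 0 0 0 -0.0267; -0.0015 -0.075 0 0 0 -0.0267; -0.0015 -0.075 0 0 0 -0.0267; -0.0015 -0.075 0 0 0 -0.0267; -0.0015 -0.075 0 0 0 -0.0267; -0.0015 -0.075 0 0 0 -0.0267' >/dev/null; python3 -c "from h import *; gate()"
python3 -m creep '-0.0015 -0.075 0 0 0 -0.0267; -0.0015 -0.075 0 0 0 -0.0267; -0.0015 -0.075 0 0 0 -0.0267; -0.0015 -0.075 0 0 0 -0.0267; -0.0015 -0.075 0 0 0 -0.0267; -0.0015 -0.075 0 0 0 -0.0267; -0.0015 -0.075 0 0 0 -0.0267; -0.0015 -0.075 0 0 0 -0.0267' >/dev/null; python3 -c "from h import *; gate()
c=camera('scene'); im=cv2.resize(c['frame'],None,fx=4,fy=4,interpolation=cv2.INTER_CUBIC); 
cv2.imwrite('pics/i_scene.png',im[320:920,560:1360])"
```

```text
t 22.35 bay TCP [ 60.4 234.8  85.1] jaw yaw vs bay -53.07 z-axis [ 7.e-04  3.e-04 -1.e+00] F bay [ 3.2  1.4 -2.7] open 15.5 q [0.08 0.52 1.4  0.   1.21 1.15]
gate from TCP 0.642 rad, radius 225.2
t 23.15 bay TCP [  8.5 284.9  85. ] jaw yaw vs bay -34.70 z-axis [ 4.e-04  8.e-04 -1.e+00] F bay [ 3.3  2.9 -3.7] open 15.3 q [0.17 0.46 1.49 0.   1.19 0.93]
gate from TCP 0.963 rad, radius 225.1
```

View pics/i_scene.png

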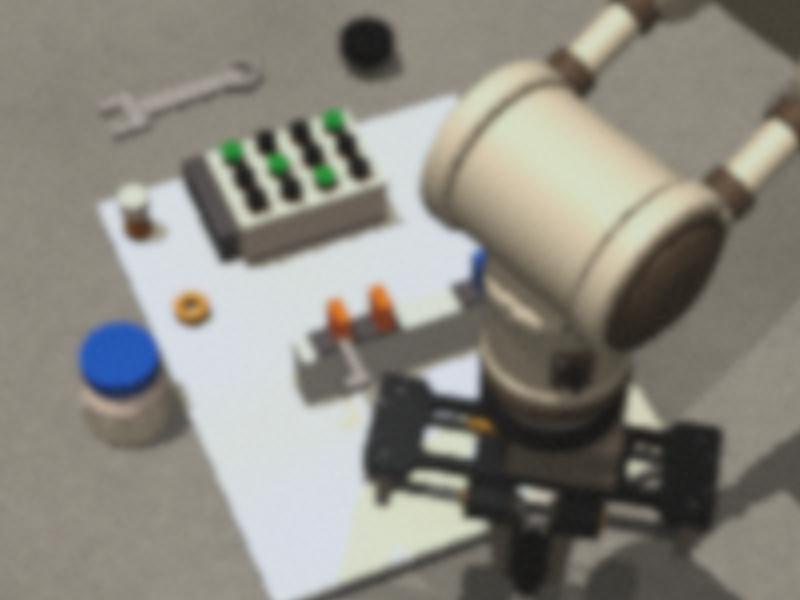

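The gate is past the detent at 0.96 rad and the post is still held. Continuing to square.

```bash
python3 -m creep '-0.0015 -0.075 0 0 0 -0.0267; -0.0015 -0.075 0 0 0 -0.0267; -0.0015 -0.075 0 0 0 -0.0267; -0.0015 -0.075 0 0 0 -0.0267; -0.0015 -0.075 0 0 0 -0.0267; -0.0015 -0.075 0 0 0 -0.0267; -0.0015 -0.075 0 0 0 -0.0267; -0.0015 -0.075 0 0 0 -0.0267' >/dev/null; python3 -c "from h import *; gate()"
python3 -m creep '-0.0015 -0.075 0 0 0 -0.0267; -0.0015 -0.075 0 0 0 -0.0267; -0.0015 -0.075 0 0 0 -0.0267; -0.0015 -0.075 0 0 0 -0.0267; -0.0015 -0.075 0 0 0 -0.0267; -0.0015 -0.075 0 0 0 -0.0267; -0.0015 -0.075 0 0 0 -0.0267; 0 -0.03 0 0 0 -0.0107' >/dev/null
python3 -m creep '0 0 0 0 0 0; 0 0 0 0 0 0; 0 0 0 0 0 0'>/dev/null; python3 -c "from h import *; gate()
p=np.load('bay.npy')
for n in('scene','top'):
    c=camera(n); o=(820,540) if n=='top' else (560,320)
    im=cv2.resize(c['frame'],None,fx=4,fy=4,interpolation=cv2.INTER_CUBIC)
    for q in((-120,325,118),(-120,325,60)): cv2.circle(im,tuple(np.int32(proj(c,b2w(p,[q]))[0]*4+1.5)),3,(0,0,255),1)
    cv2.imwrite(f'pics/k_{n}.png',im[o[1]:o[1]+600,o[0]:o[0]+800] if n=='top' else im[320:920,600:1400]); cv2.imwrite(f'pics/kf_{n}.png',c['frame'])
"
```

```text
t 24.00 bay TCP [-56.1 315.8  85. ] jaw yaw vs bay -16.42 z-axis [ 2.0e-04  1.3e-03 -1.0e+00] F bay [ 2.7  4.6 -4.1] open 15.2 q [0.26 0.37 1.61 0.   1.16 0.69]
gate from TCP 1.283 rad, radius 225.1
t 25.10 bay TCP [-122.   325.1   85. ] jaw yaw vs bay 0.47 z-axis [-7.0e-04  1.5e-03 -1.0e+00] F bay [ 0.5  5.5 -4.1] open 15.5 q [0.32 0.26 1.75 0.   1.13 0.46]
gate from TCP 1.580 rad, radius 225.1
```

View pics/k_scene.png

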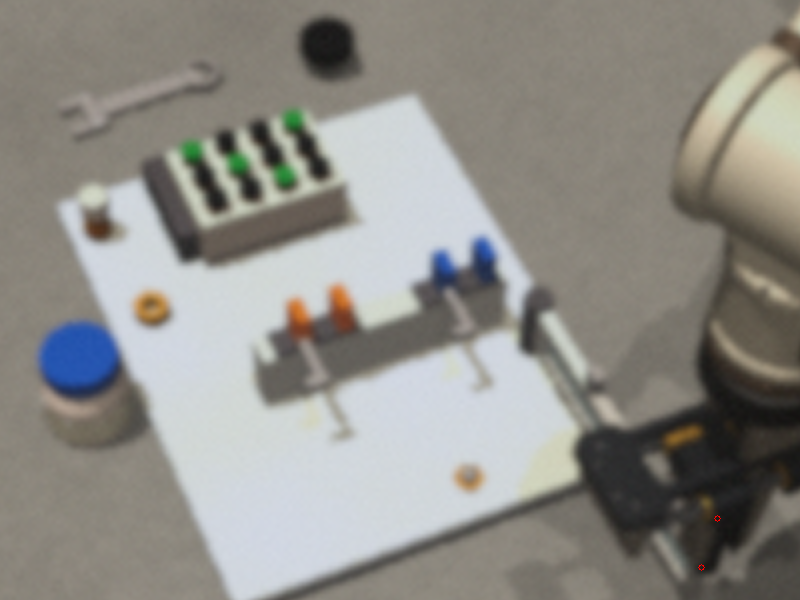

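View pics/k_top.png

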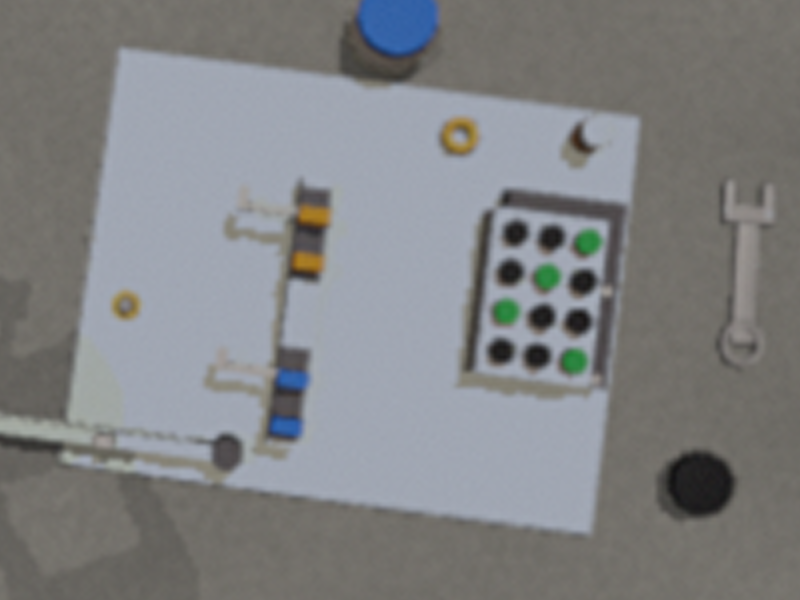

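View pics/kf_scene.png

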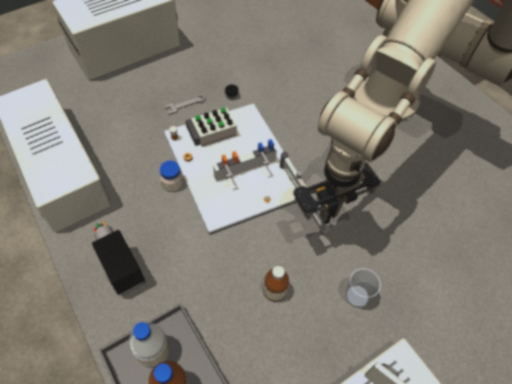

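Run:
```python
from h import *
p=np.load("bay.npy"); R,t=bayT(p); c=camera("top")
tp=np.array([(516,232),(552,237),(588,242),(511,271),(547,276),(583,281),(506,311),(542,316),(578,322),(501,351),(537,356),(573,361)])/4+[205,135]
b=np.array([((onz(c,u,.068)-t)@R)*1000 for u in tp]); print(b.mean(0).round(1))
g=b.reshape(4,3,3); dx=(g[0]-g[3]).mean(0); dy=(g[:,0]-g[:,2]).mean(0)
print(np.degrees(np.arctan2(dx[1],dx[0])).round(2),np.degrees(np.arctan2(-dy[0],dy[1])).round(2)); gate()
```

```text
[  8.4 -91.9  68. ]
-0.38 -0.46
t 25.25 bay TCP [-122.   325.1   85. ] jaw yaw vs bay 0.47 z-axis [-7.0e-04  1.5e-03 -1.0e+00] F bay [ 2.   6.2 -3.6] open 15.5 q [0.32 0.26 1.75 0.   1.13 0.46]
gate from TCP 1.580 rad, radius 225.1
```

```bash
python3 -c "
from h import *
print(robot.finish_job()); gate()"
```

```text
the job is handed in; nothing more can be done
None
the job is handed in; nothing more can be done
```

I did all the steps in the order asked and handed the job in at about 25 s. The arm is still gripping the gate post with the gate wide open.

- **Tray:** I slid it onto the long rail, then to the end stop, then pressed it onto the rail again, feeling 6–9 N of contact each time. A last camera check put its centre at bay (8.4, -91.9) mm, turned about -0.4°, against the nominal (10, -92). The 1.6 mm in x and the small angle are within what I can measure. The two force stops and the pictures show it flush.
- **Catches:** Orange first, then blue. The fingers closed to 39.5 mm and 39.8 mm, against 40 mm for fully squeezed, and both triggers show moved in.
- **Gate:** It passed the detent and stands at 1.58 rad by the tool position, with the post held at 15.5 mm opening under a 30 N grip. In the last reading about 6 N was pressing on the tool along the gate, a slight misalignment of the arc that I left as it was.
- **Bystanders:** The jar, small vial, ring, wrench, knob, bottle and beaker look unmoved in the last pictures.
- **Disagreement:** The bay pose I fitted from the images was about 1.8 mm out in y. The rail contact and the tab overlay both showed it, and I corrected for it.

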